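Turn the sorting tile over onto the light panel

TASK

The twelve-well sorting tile was left to dry upside down on the bench in front of the flat light panel. Without picking it up, push it with the fingertips against the panel's front edge and work its near edge up until it tips up and turns over onto the panel, wells up; then push it on until the whole tile lies flat on the panel, and leave everything else where it is.

Things in the scene. Friction and masses are not known exactly. Their poses are not given: they have to be found in the camera images.
- tile: sorting tile, milky rigid plastic, 100 g, 14 mm thick: base plate 90 x 116 x 5 mm with a raised block of 12 wells, 74 x 100 x 9 mm, centred on one face, so the plate's rim stands out 8 mm all round. Origin at its centre; x along the 90 mm, y along the 116 mm, z out of the plain back. Starts upside down: wells on the bench, z up, rim 9 to 14 mm above the bench. Wells up = z points down
- panel: flat light panel, aluminium-framed white slab 260 x 340 x 18 mm with square edges, fixed. Origin at the centre of its underside, z up; x points away from the robot across the 260 mm: the front edge is at x = -130 mm in this frame, side edges at y = +-170 mm, top at z = 18 mm. The tile starts 10 to 50 mm in front, its 116 mm side within 17 degrees of the front edge; friction tile to panel about 0.6
- tile_corner0 (a point): corner of the tile's plain back face, at x +45, y +58, z +7 mm in the tile's frame
- tile_corner1 (a point): corner of the tile's plain back face, at x +45, y -58, z +7 mm in the tile's frame
- tile_corner2 (a point): corner of the tile's plain back face, at x -45, y -58, z +7 mm in the tile's frame
- tile_corner3 (a point): corner of the tile's plain back face, at x -45, y +58, z +7 mm in the tile's frame
- vial_panel: red-capped sample vial, 27 mm across, 78 mm tall, standing on the far half of the light panel; a bystander, origin at the centre of its underside
- dish: closed round petri dish, 94 mm across, 15 mm tall, lying on the far half of the light panel; a bystander, origin at the centre of its underside
- vial_bench: red-capped sample vial like the other one, standing on the bench beside the tile; a bystander, origin at the centre of its underside
- forceps: steel forceps, 130 mm long, 4 mm thick, lying on the bench beside the tile; a bystander, origin at the centre of its underside
- dropper: amber dropper bottle, 30 mm across, 92 mm tall, standing on the bench beside the panel; a bystander, origin at the centre of its underside
- lens: hand lens, ring 64 mm across with an 85 mm handle, 8 mm thick, lying on the bench beside the panel; a bystander, origin at the centre of its underside
- beaker: small open beaker, 62 mm across, 75 mm tall, standing on the bench beside the panel; a bystander, origin at the centre of its underside
Things that resemble listed ones, but are neither listed nor needed, are in the scene too. Leave any red or yellow look-alike of the tile alone.

How it is judged (in metres and radians):
On the way, in this order (a step that is already met when the one before it is completed fails the run):
1. the tile is tipped up on edge at the panel's front edge (angle between tile's own z axis and vertical between 1 and 2 rad and x of tile in the frame of panel between -0.19 and -0.08 m and y of tile in the frame of panel between -0.17 and 0.17 m), for 0.04 s.
2. the tile has turned over onto the panel, wells up (angle between tile's own z axis and vertical above 3 rad and height (world z) of tile above 0.02 m), for 0.1 s.
At the end, for the whole second after the job is handed in: the tile lies at rest and flat (within 5 degrees) on the light panel, wells up, with all four of its corners within the panel's outline, let go of (angle between tile's own z axis and vertical above 3.05 rad and x of tile_corner0 in the frame of panel between -0.13 and 0.13 m and y of tile_corner0 in the frame of panel between -0.17 and 0.17 m and x of tile_corner1 in the frame of panel between -0.13 and 0.13 m and y of tile_corner1 in the frame of panel between -0.17 and 0.17 m and x of tile_corner2 in the frame of panel between -0.13 and 0.13 m and y of tile_corner2 in the frame of panel between -0.17 and 0.17 m and x of tile_corner3 in the frame of panel between -0.13 and 0.13 m and y of tile_corner3 in the frame of panel between -0.17 and 0.17 m and height (world z) of tile_corner0 between 0.014 and 0.022 m and height (world z) of tile_corner1 between 0.014 and 0.022 m and height (world z) of tile_corner2 between 0.014 and 0.022 m and height (world z) of tile_corner3 between 0.014 and 0.022 m and linear speed of tile below 0.02 m/s); the robot touches nothing.
It fails at once if the tile is lifted or carried: all four corners of its back more than 28 mm above the bench (10 mm above the panel) (height (world z) of each of tile_corner0, tile_corner1, tile_corner2, tile_corner3 above 0.028 m).
It fails at once if a bystander is disturbed: moved by more than 15 mm (distance of any of vial_panel, dish, vial_bench, forceps, dropper, lens, beaker from where it was at the start of the episode above 0.015 m).
It also fails if it takes over 61 s, if anything falls off the work surface, if the arm or the gripper's body presses on something with over 40 N, if the wrist force passes 120 N, or if a joint passes its speed limit or range.

ROBOT

A 6-joint arm with a two-finger parallel gripper is mounted at the origin on the work surface. World frame = base frame: x ahead of the robot, y to its left, z up, the work surface at z = 0. Lengths are in mm, angles in rad, forces in N, time in s.
With the tool pointing down it reaches from about 300 to 775 mm from the base axis. Payload 14.6 kg.
Tool frame: the origin (TCP) lies on the front face of the gripper's body, between the roots of the fingers; the fingertips stand 97 mm ahead of it and the grasp point (between the pads) lies 78 mm ahead of it; z points along the fingers, x is the direction in which the jaws open and shut, and the axes are right-handed (so a half turn about z gives the same grasp; the last joint's range is limited). The gripper opens to 94 mm and grips with 3 to 60 N. Pads are 16 mm wide; open, the fingers measure 119 mm over their backs; the gripper's body (75 mm by 177 mm) begins 78 mm behind the grasp point.
Start: joints at [1.085, 0.3, 1.521, -0, 1.321, -0.067], TCP at [223.662, 502.459, 302.646] pointing down, gripper open.
Joint ranges: [-3.03, 3.03], [-0.79, 2.21], [0.23, 2.52], [-1.04, 4.18], [0, 3.07], [-2.55, 2.55]. Speed limits (rad/s): [2.22, 2.22, 2.57, 3.14, 3.14, 3.14].

INTERFACE

Orientations are given as a 3x3 rotation matrix whose columns are the frame's x, y, z axes.
In Python, from workcell import * gives the robot as it stands. The module is installed in compiled form; this text tells all that it offers.
- The arm moves only by the tool arm_command, never from a script. Its argument "rows" is text: rows parted by semicolons, each of 7 numbers parted by spaces: the shift along the world's x, y, z in mm, then the turn, a rotation vector about the world's x, y, z in degrees, then the closure, from 0 (fully open) to 1 (shut). A call has exactly 10 rows; each row shifts and turns the commanded pose from where the row before left it; what a row does not reach is not made up. A row lasts 1/10 s, in which the tool goes at most 50 mm and 8.59 degrees, less where a joint would pass 70% of its speed; a pose out of reach is approached as far as the arm can. A call with a gripper value outside its range is refused whole. The fingers move at their own pace and stop on an object; "squeeze" is the grip in N (left out, the last holds). Time passes only in rows, so rows that do not move let the fingers close, or fill a call up. It gives the time, the measured TCP pose, the force and the opening at its end, in the units of the state.
- sense(): the state, without advancing time (a new reading comes with each control period).
- get_image(name): name is "scene" or "top" or "wrist"; returns a dict with "frame" (420x560x3 uint8, blue, green, red), "intrinsics" (3x3 intrinsics, pixels), "R" (3x3) and "t" (3): a world point X has camera coordinates R X + t. Camera axes: x right, y down, z forward; pixel columns grow to the right and rows downward; lengths in mm; the calibration is good to about 2 mm. The wrist camera is an equidistant fisheye: a pixel r from the principal point sees the ray r / f radians off the axis. A picture is of the moment at which its call begins. There is no depth.
- close_job(): hands the job in, once; it reports no verdict.
Trained networks look in a picture, given as the dict that the camera call returned (one of the last four; its "shot" number tells which), for a name from the list of things; names that differ only in an ending like _2 or _b are one class to them, and where a whole thing is asked for, a point or a joint stands for the part that bears it (a point fixed in the world has none). Each returns a list of dicts, best first, with "confidence" (0 to 1); they miss things now and then, are a little off and sometimes report something else, mostly with a low value. They report only what shows in the picture. A call takes as long as a camera call. They do not tell look-alikes from the thing itself.
- look_for(picture, label): "extent" ([left, top, right, bottom] in pixels, round what is visible of it).
The state is a dict: "time_s": time; "joint_pos": joint angles; "qd": joint speeds; "joint_torque": joint torques, N m; "eef_pos": TCP position; "orientation": TCP orientation; "ft_force": force on the tool from outside, world axes, zero at the start; "moment": the same for the moment, N m; "gripper_width": finger opening in mm.
Only numpy, scipy, OpenCV 4.12 (cv2) and the standard library are available. Lean on these libraries where they do the work, as an engineer would, in place of code of your own. Each camera call takes 0.05 s, during which the arm holds its last target.

## Working session

There is one attempt and no reset: what is moved stays moved. The work goes in short steps, Python scripts to look and compute and a tool call to move; the robot and the scene stay as the last step left them, time stands still between calls to the robot, and variables do not carry over. Pictures are saved under pics/ and viewed, and the job is handed in when it is done.

Besides the shell and the picture viewer there is one more tool, called after ">>>" as name(argument=value, ...) on one line, values as JSON. arm_command: Moves the arm, as the interface text tells. Its arguments: {"type":"object","properties":{"rows":{"type":"string"},"squeeze":{"type":"number"}},"required":["rows"]}

```bash
mkdir -p pics; python3 - <<'E'
from workcell import *
import cv2,pickle
d={}
for n in ("scene","top"):
    p=get_image(n); d[n]=p; cv2.imwrite(f"pics/{n}0.png",p["frame"])
    for l in ("tile","panel","vial_bench","forceps"):
        print(n,l,[( [round(float(v)) for v in r["extent"]],round(float(r["confidence"]),2)) for r in look_for(p,l)][:5])
    print(p["intrinsics"],p["R"],p["t"])
pickle.dump(d,open("d0.pkl","wb"))
s=sense();print(s)
E
```

```text
scene tile [([229, 175, 285, 212], 0.91), ([91, 191, 142, 242], 0.89), ([331, 130, 373, 175], 0.65), ([425, 270, 486, 340], 0.57), ([170, 225, 366, 400], 0.22)]
scene panel [([171, 223, 369, 402], 0.97), ([222, 172, 284, 211], 0.52)]
scene vial_bench [([346, 172, 363, 199], 0.73)]
scene forceps [([182, 179, 194, 228], 0.66), ([225, 170, 283, 211], 0.61)]
[[395.05582085   0.         277.43873777]
 [  0.         395.05582085 215.384924  ]
 [  0.           0.           1.        ]] [[-0.13715483  0.99054275  0.00368925]
 [ 0.85683007  0.12050754 -0.50131843]
 [-0.49702192 -0.06559718 -0.865255  ]] [ 118.37410139 -444.93008998 1150.73388785]
top tile [([205, 284, 243, 334], 0.89), ([394, 178, 446, 236], 0.87), ([285, 231, 332, 270], 0.81), ([118, 144, 164, 192], 0.69)]
top panel [([209, 98, 362, 219], 0.9)]
top vial_bench [([213, 250, 225, 263], 0.47)]
top forceps [([360, 209, 374, 258], 0.78)]
[[458.03862181   0.         279.2489319 ]
 [  0.         458.03862181 212.45292102]
 [  0.           0.           1.        ]] [[-0.00107338 -0.99987252 -0.01593112]
 [-0.98913688  0.00340336 -0.1
[... 186 characters left out ...]
37444e-07,
        1.32068605e+00, -6.66030602e-02]), 'qd': array([-0.00138299, -0.00048111,  0.00076428,  0.00071039,  0.00030212,
        0.0002239 ]), 'joint_torque': array([-1.36721730e-03, -5.31343246e+01, -3.52741027e+01,  7.08039687e-02,
        2.15105305e-02,  3.10348662e-05]), 'eef_pos': array([223.65372429, 502.46781406, 302.62359254]), 'orientation': array([[ 4.06639715e-01,  9.13588607e-01, -1.64642605e-05],
       [ 9.13588606e-01, -4.06639715e-01, -2.99785279e-05],
       [-3.40830638e-05, -2.85110079e-06, -9.99999999e-01]]), 'ft_force': array([ 0.10075636,  0.42781525, -0.0590011 ]), 'moment': array([-0.01810263,  0.01286011, -0.02998164]), 'gripper_width': 94.13988023628433}
```

View pics/scene0.png

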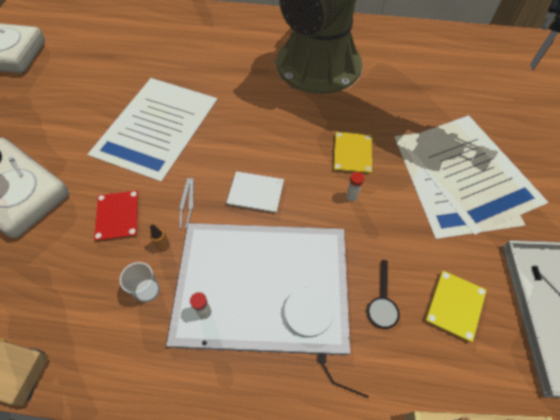

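View pics/top0.png

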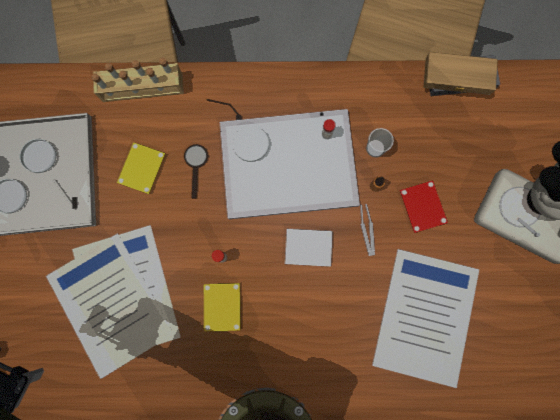

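Candidates for the tile in the top view: the white one at (308,248), yellow ones at (222,307) and (141,168), and a red one at (424,206). By the description it is the white (milky) one; next is a close crop to check that.

```bash
cat > h.py <<'E'
import numpy as np,cv2
def ray(p,uv,z):
    K,R,t=(np.array(p[k],float) for k in("intrinsics","R","t"))
    d=R.T@np.linalg.inv(K)@np.array([uv[0],uv[1],1.]); c=-R.T@t
    return c+d*(z-c[2])/d[2]
def proj(p,X):
    K,R,t=(np.array(p[k],float) for k in("intrinsics","R","t"))
    X=np.atleast_2d(X); q=(K@(R@X.T+t[:,None])).T
    return q[:,:2]/q[:,2:]
def crop(p,x0,y0,x1,y1,s,name,pts=None):
    im=cv2.resize(p["frame"][y0:y1,x0:x1],None,fx=s,fy=s,interpolation=cv2.INTER_CUBIC)
    if pts is not None:
        for q in pts:
            cv2.circle(im,(int((q[0]-x0+.5)*s),int((q[1]-y0+.5)*s)),3,(0,0,255),1)
    cv2.imwrite("pics/"+name,im)
E
python3 - <<'E'
from h import *;import pickle
d=pickle.load(open("d0.pkl","rb"))
p=d["top"];crop(p,200,95,400,275,4,"c_top.png")
p=d["scene"];crop(p,150,155,370,255,3.6,"c_scene.png")
E
```

```text
(no output)
```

View pics/c_top.png

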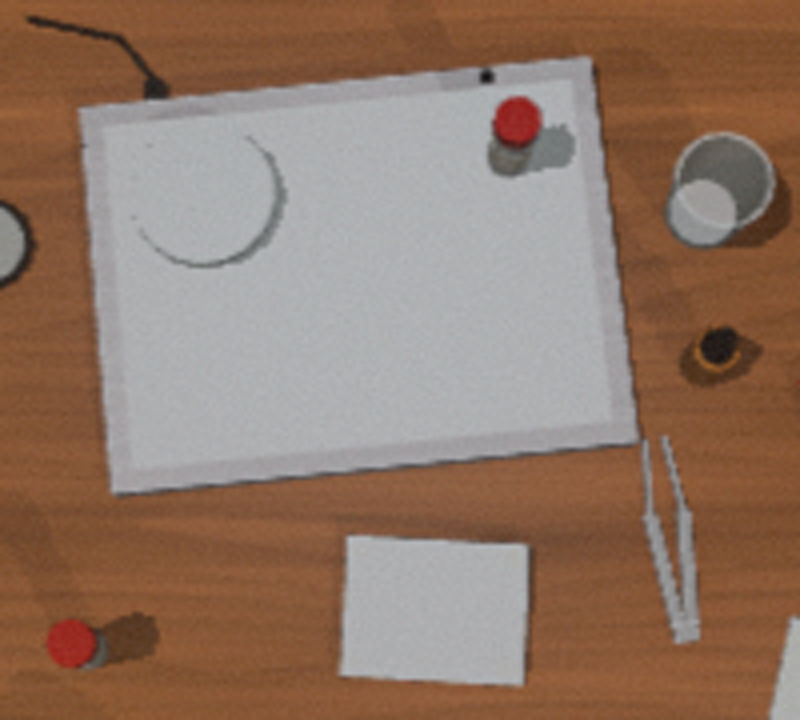

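View pics/c_scene.png

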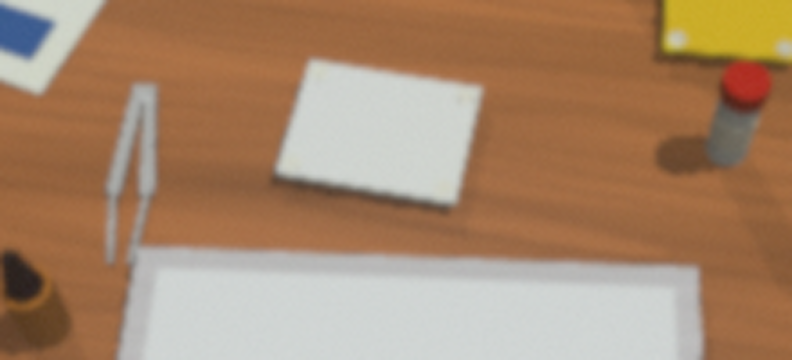

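The close crop shows the white tile, plain face up, in front of the panel with corners at about crop (346,536), (529,545), (524,685), (341,675). The forceps are to its right and a vial to its left.

```bash
cat >> h.py <<'E'
def mask(fr):
    hsv=cv2.cvtColor(fr,cv2.COLOR_BGR2HSV)
    return ((hsv[...,1]<60)&(hsv[...,2]>120)).astype(np.uint8)
def quad(p,box,z):
    x0,y0,x1,y1=box; m=mask(p["frame"])[y0:y1,x0:x1]
    c=max(cv2.findContours(m,cv2.RETR_EXTERNAL,cv2.CHAIN_APPROX_NONE)[0],key=cv2.contourArea)
    W=np.array([ray(p,(q[0][0]+x0,q[0][1]+y0),z)[:2] for q in c],np.float32)
    return cv2.minAreaRect(W),W
E
python3 - <<'E'
from h import *;import pickle
d=pickle.load(open("d0.pkl","rb"))
p=d["top"]
for n,b,z in(("tile",(278,224,340,275),14),):
    for v in("top","scene"):
        q=d[v]; bb=b if v=="top" else (222,168,290,217)
        r,_=quad(q,bb,z);print(v,r,cv2.boxPoints(r).round(1).tolist())
o=lambda u,v:(u/4+200-.5,v/4+95-.5)
print("tile hand",[ray(p,o(*q),14)[:2].round(1).tolist() for q in((346,536),(529,545),(524,685),(341,675))])
print("panel",[ray(p,o(*q),18)[:2].round(1).tolist() for q in((78,108),(592,57),(637,440),(113,494))])
os=lambda u,v:(u/3.6+150-.5,v/3.6+155-.5); s=d["scene"]
print("panel front sc",[ray(s,os(*q),18)[:2].round(1).tolist() for q in((137,248),(699,267))])
print("tile sc",[ray(s,os(*q),14)[:2].round(1).tolist() for q in((310,58),(483,87),(455,206),(276,178))])
print("forceps",[ray(p,o(*q),4)[:2].round(1).tolist() for q in((644,440),(664,437),(676,641),(698,640))])
print("vial top",ray(p,o(72,643),78), "dish",[ray(p,o(*q),33)[:2].round() for q in((285,195),(205,267))],"vialp",ray(p,o(517,120),96))
E
```

```text
top ((473.2935485839844, -105.30657196044922), (116.9794921875, 89.61759185791016), 86.90868377685547) [[425.3999938964844, -161.3000030517578], [514.9000244140625, -166.10000610351562], [521.2000122070312, -49.29999923706055], [431.70001220703125, -44.5]]
scene ((476.1900329589844, -105.42013549804688), (117.99551391601562, 92.84693908691406), 86.74727630615234) [[426.5, -161.6999969482422], [519.2000122070312, -167.0], [525.9000244140625, -49.20000076293945], [433.20001220703125, -43.900001525878906]]
tile hand [[520.8, -49.3], [514.7, -166.0], [426.0, -161.2], [432.4, -45.9]]
panel [[805.5, 127.0], [838.3, -212.9], [581.6, -235.8], [547.8, 99.8]]
panel front sc [[583.4, -236.5], [549.1, 101.3]]
tile sc [[426.1, -160.8], [433.3, -44.8], [525.0, -50.3], [520.5, -164.2]]
forceps [[583.9, -242.6], [585.8, -255.5], [454.0, -259.4], [454.6, -273.4]]
vial top [449.42424803 115.29534431  78.        ] dish [array([741., -11.]), array([693.,  41.])] vialp [ 768.02683114 -155.17099193   96.        ]
```

Confirmed: the white tile's centre is at about (474,-105), yaw -3°. The panel yaw is about +5.8° and its front edge is about 42 mm ahead of the tile. I'll move the gripper round behind the tile, jaws parallel to the panel edge.

>>> arm_command(rows="30 -35 0 0 0 2.977 0.2;30 -35 0 0 0 2.977 0.2;30 -35 0 0 0 2.977 0.2;30 -35 0 0 0 2.977 0.2;5 -48 0 0 0 2.977 0.2;5 -48 0 0 0 2.977 0.2;5 -48 0 0 0 2.977 0.2;5 -48 0 0 0 2.977 0.2;5 -48 0 0 0 2.977 0.2;5 -48 0 0 0 2.977 0.2")

```text
time_s: 1.5
eef_pos: [373.3, 72.7, 302.9]
orientation: [[-0.103, 0.995, 0.001], [0.995, 0.103, 0.0], [-0.0, 0.001, -1.0]]
ft_force: [1.3, 0.7, 0.9]
gripper_width: 75.1
```

>>> arm_command(rows="0 -48 0 0 0 0 0.2;0 -48 0 0 0 0 0.2;0 -48 0 0 0 0 0.2;1.7 -45.7 0 0 0 0 0.2;0 0 -20 0.3 -2.98 0 0.2;0 0 -20 0.3 -2.98 0 0.2;0 0 -20 0.3 -2.98 0 0.2;0 0 -20 0.3 -2.98 0 0.2;0 0 -20 0.3 -2.98 0 0.2;0 0 0 0 0 0 0.2")

```text
time_s: 2.5
eef_pos: [374.2, -114.9, 200.9]
orientation: [[-0.1, 0.962, 0.255], [0.995, 0.096, 0.027], [0.002, 0.256, -0.967]]
ft_force: [0.0, 0.5, 0.5]
gripper_width: 75.2
```

```bash
cat >> h.py <<'E'
psi=np.radians(5.77)
nn=np.array([np.cos(psi),np.sin(psi),0]);ll=np.array([-np.sin(psi),np.cos(psi),0]);kk=np.array([0,0,1.])
def st():
    from workcell import sense
    s=sense();R=np.array(s["orientation"]);T=np.array(s["eef_pos"]);z=R[:,2]
    a=np.degrees(np.arctan2(z@nn,-z[2])); e=np.cos(np.radians(a))*nn+np.sin(np.radians(a))*kk
    f=T+97*z+8*e
    print("t",round(s["time_s"],2),"TCP",T.round(1),"alpha",a.round(2),"yawerr",np.degrees(np.arcsin(R[:,0]@nn)).round(2),"front n,l,z",round(f@nn-555.5,1),round(f@ll,1),round(f[2],1),"backz",round((f-16*e)[2],1),"F(n,l,z)",[round(float(np.array(s["ft_force"])@v),1) for v in(nn,ll,kk)],"w",round(s["gripper_width"],1))
E
python3 -c "
from h import *
st()"
```

```text
t 2.5 TCP [ 374.2 -114.9  200.9] alpha 14.84 yawerr 0.03 front n,l,z -162.2 -151.8 109.1 backz 105.1 F(n,l,z) [0.1, 0.5, 0.5] w 75.2
```

>>> arm_command(rows="0 0 -18 0 0 0 0.2;0 0 -18 0 0 0 0.2;0 0 -18 0 0 0 0.2;0 0 -18 0 0 0 0.2;0 0 -15 0 0 0 0.2;0 0 -9 0 0 0 0.2;0 0 -5 0 0 0 0.2;0 0 -2 0 0 0 0.2;0 0 0 0 0 0 0.2;0 0 0 0 0 0 0.2")

```text
time_s: 3.5
eef_pos: [375.6, -115.4, 100.2]
orientation: [[-0.101, 0.961, 0.258], [0.995, 0.097, 0.026], [-0.001, 0.259, -0.966]]
ft_force: [-0.8, -0.3, 0.8]
gripper_width: 75.0
```

```bash
python3 -c "
from h import *
from workcell import *
st()
p=get_image('top');crop(p,240,160,400,280,5,'a1.png')"
```

```text
t 3.5 TCP [ 375.6 -115.4  100.2] alpha 15.01 yawerr -0.01 front n,l,z -160.5 -152.6 8.6 backz 4.4 F(n,l,z) [-0.9, -0.3, 0.8] w 75.0
```

View pics/a1.png

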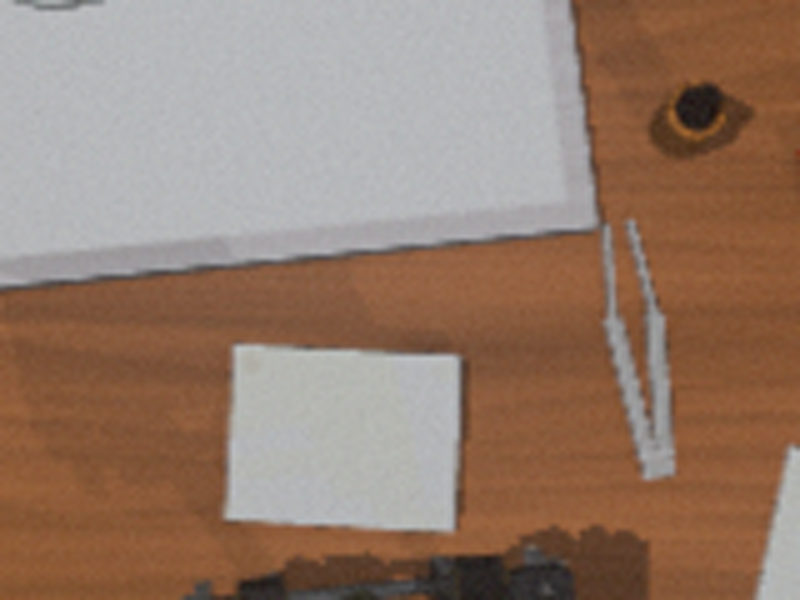

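The tile lies ahead of the fingers, unchanged, with the forceps clear to the right. Lowering 3 mm, then pushing along the panel normal.

>>> arm_command(rows="0 0 -1.5 0 0 0 0.2;0 0 -1.5 0 0 0 0.2;4 0.4 0 0 0 0 0.2;4 0.4 0 0 0 0 0.2;4 0.4 0 0 0 0 0.2;4 0.4 0 0 0 0 0.2;4 0.4 0 0 0 0 0.2;4 0.4 0 0 0 0 0.2;4 0.4 0 0 0 0 0.2;4 0.4 0 0 0 0 0.2")

```text
time_s: 4.55
eef_pos: [407.7, -112.0, 96.6]
orientation: [[-0.101, 0.961, 0.257], [0.995, 0.097, 0.026], [-0.0, 0.258, -0.966]]
ft_force: [-0.2, -0.4, -1.2]
gripper_width: 75.4
```

```bash
python3 -c "
from h import *
from workcell import *
st()
p=get_image('top');crop(p,240,160,400,280,5,'a2.png')"
```

```text
t 4.55 TCP [ 407.7 -112.    96.6] alpha 14.97 yawerr -0.01 front n,l,z -128.3 -152.4 5.0 backz 0.9 F(n,l,z) [-0.3, -0.4, -1.2] w 75.4
```

View pics/a2.png

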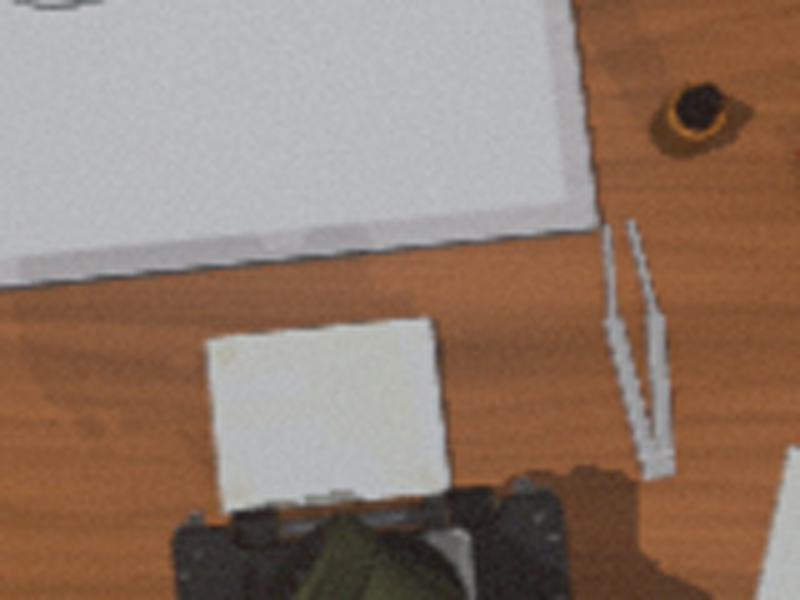

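The tile has turned parallel to the panel edge. Pushing on by 35 mm.

>>> arm_command(rows="4 0.4 0 0 0 0 0.2;4 0.4 0 0 0 0 0.2;4 0.4 0 0 0 0 0.2;4 0.4 0 0 0 0 0.2;4 0.4 0 0 0 0 0.2;4 0.4 0 0 0 0 0.2;4 0.4 0 0 0 0 0.2;3 0.3 0 0 0 0 0.2;2 0.2 0 0 0 0 0.2;2 0.2 0 0 0 0 0.2")

```text
time_s: 5.6
eef_pos: [442.5, -108.5, 96.6]
orientation: [[-0.101, 0.961, 0.257], [0.995, 0.097, 0.026], [-0.0, 0.258, -0.966]]
ft_force: [-1.0, -1.0, -0.6]
gripper_width: 75.2
```

```bash
python3 -c "
from h import *
from workcell import *
st()
p=get_image('top');crop(p,240,160,400,280,5,'a3.png')
p=get_image('scene');crop(p,170,140,330,260,5,'a3s.png')"
```

```text
t 5.6 TCP [ 442.5 -108.5   96.6] alpha 14.97 yawerr -0.0 front n,l,z -93.4 -152.5 5.0 backz 0.8 F(n,l,z) [-1.1, -0.9, -0.6] w 75.2
```

View pics/a3.png

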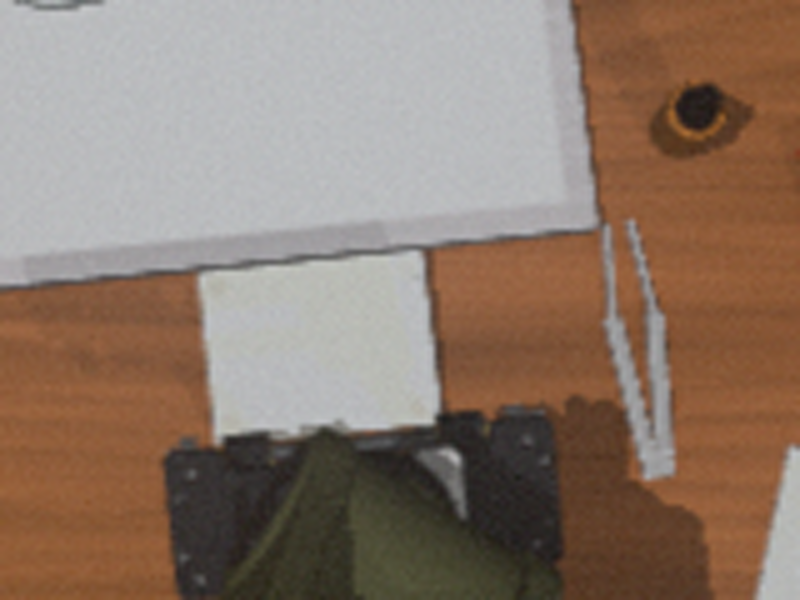

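View pics/a3s.png

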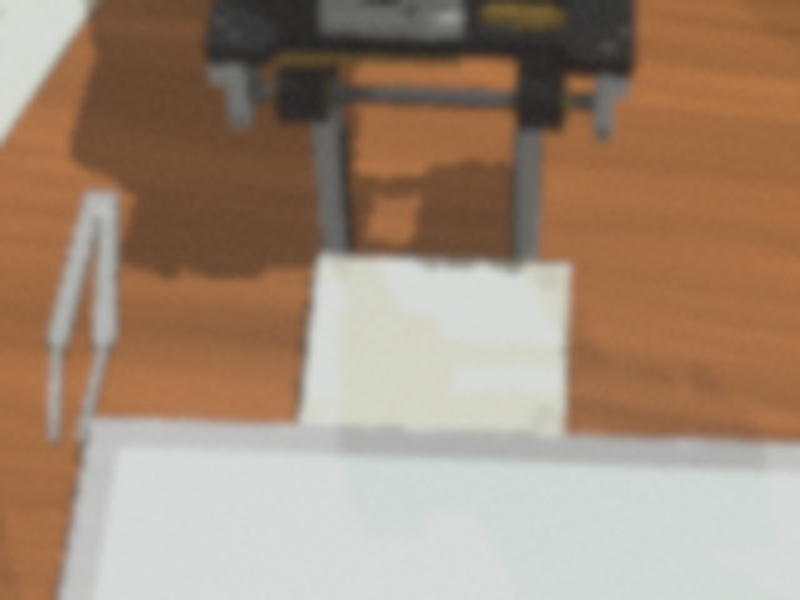

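The tile is nearly flush with the panel. The fingers sit about 9 mm right of its middle, so I'll back off, recentre, and press on.

>>> arm_command(rows="-4 -0.4 0 0 0 0 0.2;-0.5 4.5 0 0 0 0 0.2;-0.5 4.5 0 0 0 0 0.2;2 0.2 0 0 0 0 0.2;2 0.2 0 0 0 0 0.2;1.5 0.15 0 0 0 0 0.2;1.5 0.15 0 0 0 0 0.2;1 0.1 0 0 0 0 0.2;0 0 0 0 0 0 0.2;0 0 0 0 0 0 0.2")

```text
time_s: 6.7
eef_pos: [444.2, -99.1, 96.1]
orientation: [[-0.101, 0.962, 0.254], [0.995, 0.097, 0.027], [0.001, 0.255, -0.967]]
ft_force: [-13.0, -3.1, 6.5]
gripper_width: 74.9
```

```bash
python3 -c "
from h import *
st()"
```

```text
t 6.7 TCP [444.2 -99.1  96.1] alpha 14.78 yawerr -0.01 front n,l,z -91.1 -143.1 4.3 backz 0.2 F(n,l,z) [-13.2, -1.8, 6.5] w 74.9
```

Firm contact (13 N) against the panel. Starting to raise the near edge while keeping the press.

>>> arm_command(rows="0 0 1.5 0 0 0 0.2;0 0 1.5 0 0 0 0.2;0 0 1.5 0 0 0 0.2;0.2 0 1.5 0 0 0 0.2;0.2 0 1.5 0 0 0 0.2;0.2 0 1.5 0 0 0 0.2;0.2 0 1.5 0 0 0 0.2;0 0 1.5 0 0 0 0.2;0 0 0 0 0 0 0.2;0 0 0 0 0 0 0.2")

```text
time_s: 7.7
eef_pos: [444.6, -99.0, 107.6]
orientation: [[-0.101, 0.962, 0.252], [0.995, 0.097, 0.027], [0.002, 0.254, -0.967]]
ft_force: [-13.1, -2.7, 0.5]
gripper_width: 75.6
```

```bash
python3 -c "
from h import *
from workcell import *
st()
p=get_image('top');crop(p,240,160,400,280,5,'a4.png')
p=get_image('scene');crop(p,170,140,330,260,5,'a4s.png')"
```

```text
t 7.7 TCP [444.6 -99.  107.6] alpha 14.71 yawerr -0.01 front n,l,z -90.7 -143.0 15.8 backz 11.7 F(n,l,z) [-13.3, -1.3, 0.5] w 75.6
```

View pics/a4s.png

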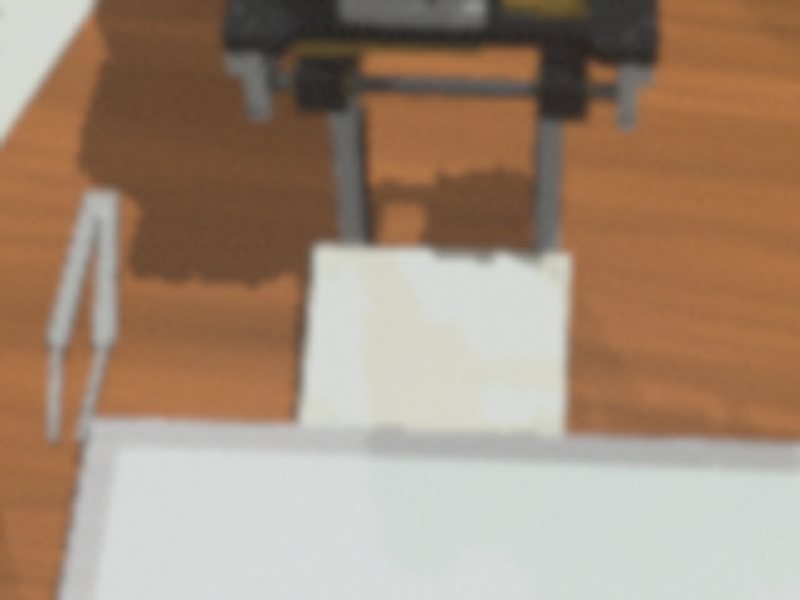

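View pics/a4.png

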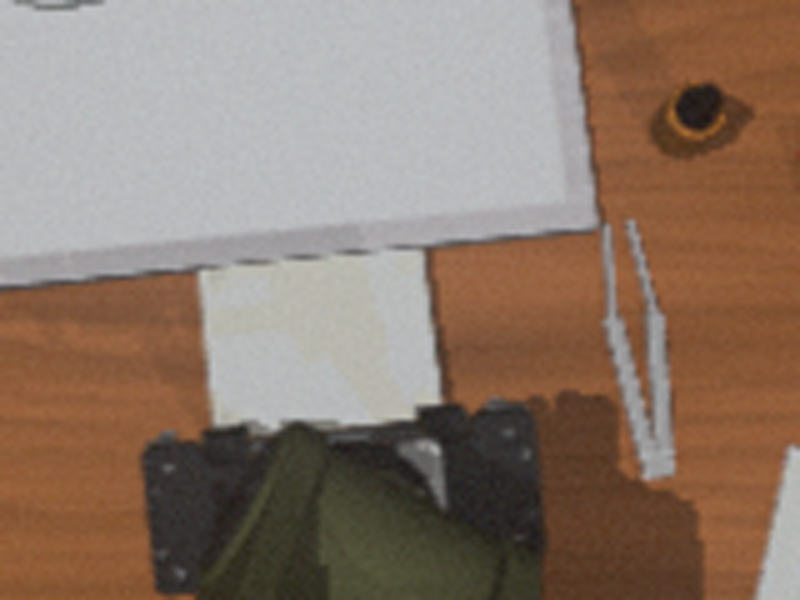

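The near edge has risen (scene crop edge row 260 → 248). I'll use a small planner to work out the steps along the arc.

```bash
cat >> h.py <<'E'
def tcpof(n,z,a):
    a=np.radians(a);return np.array([n-97*np.sin(a)-8*np.cos(a), z+97*np.cos(a)-8*np.sin(a)])
def plan(start,wps,rows):
    """start,(n,z,a) wps; rows per segment"""
    cur=np.array(start,float);out=[]
    for w,k in zip(wps,rows):
        w=np.array(w,float)
        for i in range(k):
            nx=cur+(w-cur)/(k-i)
            d=tcpof(*nx)-tcpof(*cur);da=nx[2]-cur[2];sh=d[0]*nn;rv=-ll*da
            out.append(f"{sh[0]:.2f} {sh[1]:.2f} {d[1]:.2f} {rv[0]:.2f} {rv[1]:.2f} 0");cur=nx
    print("; ".join(out))
def N(th):
    t=np.radians(th);c,s=np.cos(t),np.sin(t)
    if th<48.4: P=-(8*c+14*s);return np.array([P-82*c+9*s,82*s+9*c])
    return np.array([-5*s-90*c,90*s])
E
python3 -c "
from h import *
for t in range(0,95,10):print(t,N(t).round(1))
c=(-90.7,15.8,15)
n0=N(8);o=np.array(c[:2])-n0;print(o)
w=[tuple(N(t)+o)+(a,) for t,a in((14,18),(20,22))]
print(w);plan(c,w,(5,5))"
```

```text
0 [-90.   9.]
10 [-89.5  23.1]
20 [-86.3  36.5]
30 [-80.4  48.8]
40 [-72.2  59.6]
50 [-61.7  68.9]
60 [-49.3  77.9]
70 [-35.5  84.6]
80 [-20.6  88.6]
90 [-5. 90.]
[-0.88000831 -4.5246069 ]
[(np.float64(-89.41623315129637), np.float64(24.04565007825723), 18), (np.float64(-87.16244489581844), np.float64(31.978278442378514), 22)]
-0.70 -0.07 1.30 0.06 -0.60 0; -0.69 -0.07 1.29 0.06 -0.60 0; -0.69 -0.07 1.28 0.06 -0.60 0; -0.69 -0.07 1.27 0.06 -0.60 0; -0.68 -0.07 1.26 0.06 -0.60 0; -0.80 -0.08 1.05 0.08 -0.80 0; -0.79 -0.08 1.04 0.08 -0.80 0; -0.78 -0.08 1.02 0.08 -0.80 0; -0.77 -0.08 1.00 0.08 -0.80 0; -0.76 -0.08 0.98 0.08 -0.80 0
```

>>> arm_command(rows="-0.7 -0.07 1.3 0.06 -0.6 0 0.2;-0.7 -0.07 1.3 0.06 -0.6 0 0.2;-0.7 -0.07 1.3 0.06 -0.6 0 0.2;-0.7 -0.07 1.3 0.06 -0.6 0 0.2;-0.7 -0.07 1.25 0.06 -0.6 0 0.2;-0.75 -0.08 1.05 0.08 -0.8 0 0.2;-0.75 -0.08 1.05 0.08 -0.8 0 0.2;-0.75 -0.08 1 0.08 -0.8 0 0.2;-0.75 -0.08 1 0.08 -0.8 0 0.2;-0.75 -0.08 1 0.08 -0.8 0 0.2")

```text
time_s: 8.8
eef_pos: [437.3, -99.7, 119.2]
orientation: [[-0.101, 0.924, 0.369], [0.995, 0.093, 0.039], [0.002, 0.371, -0.928]]
ft_force: [-16.1, -2.4, 3.6]
gripper_width: 75.1
```

```bash
python3 -c "
from h import *
from workcell import *
st()
p=get_image('scene');crop(p,170,140,330,260,5,'a5s.png')"
```

```text
t 8.8 TCP [437.3 -99.7 119.2] alpha 21.8 yawerr -0.02 front n,l,z -86.9 -143.0 32.1 backz 26.1 F(n,l,z) [-16.2, -0.7, 3.6] w 75.1
```

View pics/a5s.png

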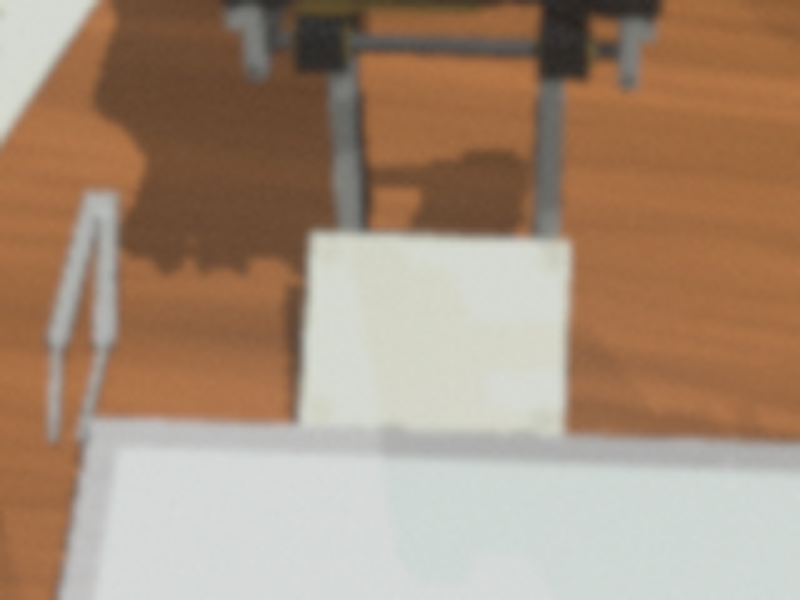

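The tile keeps following (near edge at row ~236). Continuing to about 38°.

```bash
python3 -c "
from h import *
c=(-86.9,32.1,22)
o=np.array(c[:2])-N(20)
w=[tuple(N(t)+o+[x,0])+(a,) for t,a,x in((26,25,-.3),(32,29,-.5),(38,33,-.5),(44,36,-.5))]
plan(c,w,(5,5,5,5))"
```

```text
-0.33 -0.03 1.04 0.06 -0.60 0; -0.32 -0.03 1.03 0.06 -0.60 0; -0.32 -0.03 1.02 0.06 -0.60 0; -0.31 -0.03 1.02 0.06 -0.60 0; -0.31 -0.03 1.01 0.06 -0.60 0; -0.39 -0.04 0.73 0.08 -0.80 0; -0.38 -0.04 0.71 0.08 -0.80 0; -0.37 -0.04 0.70 0.08 -0.80 0; -0.36 -0.04 0.68 0.08 -0.80 0; -0.35 -0.04 0.66 0.08 -0.80 0; -0.13 -0.01 0.54 0.08 -0.80 0; -0.12 -0.01 0.52 0.08 -0.80 0; -0.11 -0.01 0.50 0.08 -0.80 0; -0.10 -0.01 0.49 0.08 -0.80 0; -0.09 -0.01 0.47 0.08 -0.80 0; 0.35 0.04 0.54 0.06 -0.60 0; 0.36 0.04 0.54 0.06 -0.60 0; 0.37 0.04 0.53 0.06 -0.60 0; 0.37 0.04 0.52 0.06 -0.60 0; 0.38 0.04 0.51 0.06 -0.60 0
```

>>> arm_command(rows="-0.32 -0.03 1.03 0.06 -0.6 0 0.2;-0.32 -0.03 1.03 0.06 -0.6 0 0.2;-0.32 -0.03 1.03 0.06 -0.6 0 0.2;-0.32 -0.03 1.03 0.06 -0.6 0 0.2;-0.32 -0.03 1 0.06 -0.6 0 0.2;-0.38 -0.04 0.7 0.08 -0.8 0 0.2;-0.38 -0.04 0.7 0.08 -0.8 0 0.2;-0.37 -0.04 0.7 0.08 -0.8 0 0.2;-0.36 -0.04 0.7 0.08 -0.8 0 0.2;-0.35 -0.04 0.7 0.08 -0.8 0 0.2")

```text
time_s: 9.85
eef_pos: [439.8, -94.4, 135.3]
orientation: [[-0.093, 0.875, 0.474], [0.996, 0.085, 0.039], [-0.006, 0.476, -0.879]]
ft_force: [0.3, -0.5, -0.8]
gripper_width: 74.8
```

```bash
python3 -c "
from h import *
from workcell import *
st()
p=get_image('scene');crop(p,170,140,330,260,5,'a6s.png')"
```

```text
t 9.85 TCP [439.8 -94.4 135.3] alpha 28.42 yawerr 0.42 front n,l,z -74.3 -139.1 53.8 backz 46.2 F(n,l,z) [0.3, -0.5, -0.8] w 74.8
```

View pics/a6s.png

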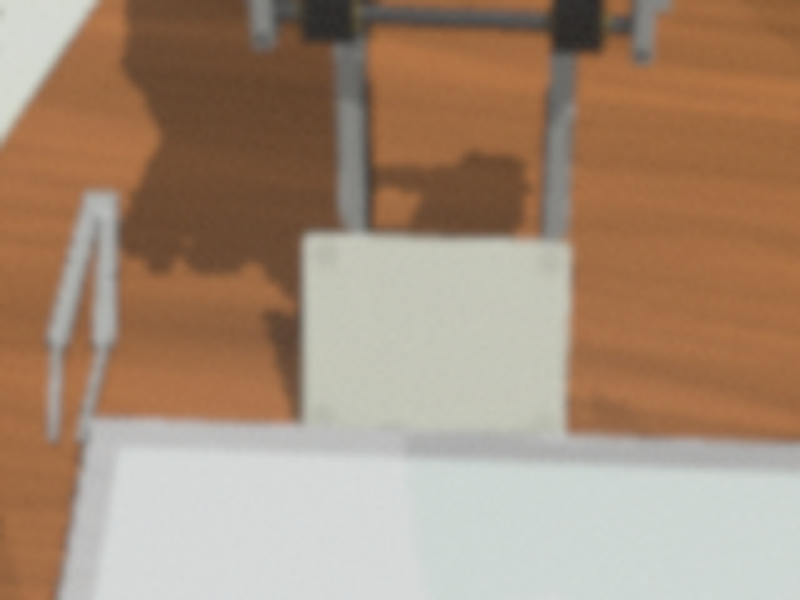

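The fingertips slipped a bit and the force fell to about 0, but the tile is still up. Checking the settled pose and estimating the tilt by projection.

```bash
python3 -c "
from h import *
from workcell import *
st()
p=get_image('scene');q=get_image('top')
st()
for th in (20,25,30,35,40,45):
    t=np.radians(th);n,z=N(th);n+=5*np.sin(t);z+=5*np.cos(t)
    X=[(555.5+n)*nn+l*ll+z*kk for l in(-200,-84)]
    a=(proj(p,X)-[170,140]+.5)*5; b=(proj(q,X)-[240,160]+.5)*5
    print(th,a.round(0).tolist(),b.round(0).tolist())
crop(q,240,160,400,280,5,'a6t.png');crop(p,170,140,330,260,5,'a6s2.png')
w=get_image('wrist');cv2.imwrite('pics/a6w.png',w['frame'])
"
```

```text
t 9.9 TCP [439.9 -94.3 135.6] alpha 28.47 yawerr 0.42 front n,l,z -74.1 -138.9 54.1 backz 46.5 F(n,l,z) [0.6, -0.9, 0.1] w 75.3
t 10.0 TCP [439.7 -94.4 135.2] alpha 28.39 yawerr 0.39 front n,l,z -74.4 -139.0 53.7 backz 46.0 F(n,l,z) [-0.6, -0.1, -1.4] w 74.8
20 [[319.0, 234.0], [578.0, 242.0]] [[439.0, 403.0], [206.0, 427.0]]
25 [[317.0, 231.0], [578.0, 240.0]] [[439.0, 395.0], [206.0, 420.0]]
30 [[315.0, 231.0], [578.0, 239.0]] [[439.0, 387.0], [205.0, 411.0]]
35 [[313.0, 232.0], [578.0, 240.0]] [[439.0, 378.0], [204.0, 402.0]]
40 [[311.0, 234.0], [578.0, 243.0]] [[439.0, 367.0], [203.0, 391.0]]
45 [[308.0, 239.0], [578.0, 248.0]] [[438.0, 355.0], [201.0, 380.0]]
```

View pics/a6t.png

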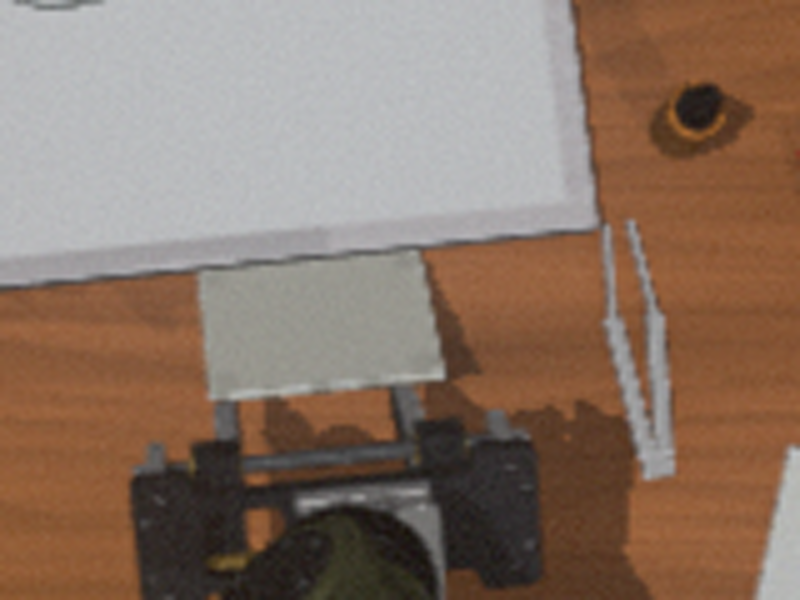

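View pics/a6w.png

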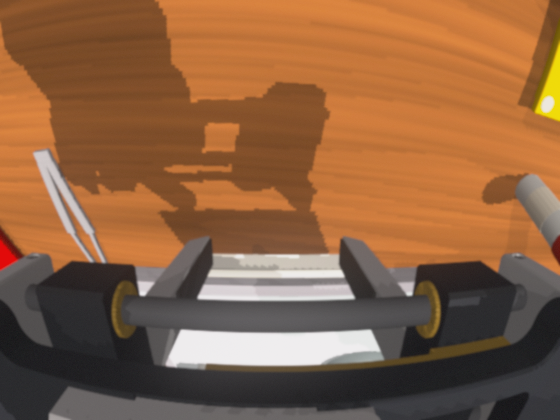

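```bash
python3 -c "
from workcell import *
s=sense();print(s['joint_pos'].round(3),s['qd'].round(4),s['joint_torque'].round(1),s['ft_force'].round(1),s['eef_pos'].round(1),s['time_s'])"
```

```text
[-0.375  0.205  2.163  0.596  0.383 -2.554] [-0.0033  0.0047  0.0005 -0.0014 -0.0005 -0.0007] [  0.1 -37.3 -25.    0.4  -0.8   0. ] [-0.1 -0.3 -0.7] [439.6 -94.5 135. ] 10.05
```

Joint 6 has reached its limit (-2.55), which is why the commanded pose wasn't followed. The gripper is symmetric, so I'll lower the tile gently, turn the tool half a turn and redo the lift with plenty of joint range. First, the lowering path and a check of a rotation model.

```bash
python3 -c "
from h import *
from workcell import *
from scipy.spatial.transform import Rotation as Ro
from scipy.optimize import least_squares
s=sense();q=s['joint_pos']
def rot(q): return (Ro.from_euler('z',q[0])*Ro.from_euler('y',q[1]+q[2])*Ro.from_euler('z',q[3])*Ro.from_euler('y',q[4])*Ro.from_euler('z',q[5]+np.pi)).as_matrix()
print(rot(q).round(3),s['orientation'].round(3))
D=[([1.085,.3,1.521,0,1.321,-.067],[223.66,502.46,302.65]),(q,s['eef_pos'])]
def fk(p,q):
    a,b,h,L=p;r=a*np.sin(q[1])+b*np.sin(q[1]+q[2]);z=h+a*np.cos(q[1])+b*np.cos(q[1]+q[2])
    return np.array([r*np.cos(q[0]),r*np.sin(q[0]),z])+L*rot(q)[:,2]
r=least_squares(lambda p:np.concatenate([fk(p,Q)-T for Q,T in D]),[400,400,300,150]);print(r.x,r.fun)
c=(-74.4,53.7,28.4)
plan(c,[(-80,46,26),(-86,32,22),(-91,15,17),(-95,8,15),(-108,8,15)],(2,2,2,1,3))
"
```

```text
[[-0.094  0.876  0.474]
 [ 0.996  0.085  0.039]
 [-0.006  0.475 -0.88 ]] [[-0.094  0.876  0.474]
 [ 0.996  0.085  0.039]
 [-0.006  0.475 -0.88 ]]
[432.27277182 422.50515288 174.86838273 181.49946263] [ 27.08173851 -27.57085136  -0.92793592   2.95371434 -38.67346702
   0.92793592]
-1.08 -0.11 -2.75 -0.12 1.19 0; -1.05 -0.11 -2.79 -0.12 1.19 0; -0.05 -0.00 -5.32 -0.20 1.99 0; 0.01 0.00 -5.42 -0.20 1.99 0; 1.33 0.13 -6.67 -0.25 2.49 0; 1.40 0.14 -6.84 -0.25 2.49 0; -0.82 -0.08 -5.80 -0.20 1.99 0; -4.31 -0.44 0.00 0.00 -0.00 0; -4.31 -0.44 0.00 0.00 -0.00 0; -4.31 -0.44 0.00 0.00 -0.00 0
```

>>> arm_command(rows="-1 -0.1 -2.75 -0.12 1.2 0 0.2;-1 -0.1 -2.75 -0.12 1.2 0 0.2;0 0 -5.3 -0.2 2 0 0.2;0 0 -5.4 -0.2 2 0 0.2;1.3 0.13 -6.7 -0.25 2.5 0 0.2;1 0.1 -6.8 -0.25 2.5 0 0.2;-1 -0.1 -3 -0.2 2 0 0.2;-4.3 -0.4 0 0 0 0 0.2;-4.3 -0.4 0 0 0 0 0.2;-4.3 -0.4 0 0 0 0 0.2")

```text
time_s: 11.05
eef_pos: [425.4, -95.9, 102.3]
orientation: [[-0.095, 0.962, 0.257], [0.995, 0.093, 0.017], [-0.007, 0.258, -0.966]]
ft_force: [-0.1, 0.2, -0.3]
gripper_width: 75.6
```

```bash
cat >> h.py <<'E'
from scipy.spatial.transform import Rotation as Ro
E
python3 -c "
from h import *
from workcell import *
st()
s=sense();print(s['joint_pos'].round(3))
p=get_image('scene');crop(p,170,140,330,260,5,'a7s.png')"
```

```text
t 11.05 TCP [425.4 -95.9 102.3] alpha 14.94 yawerr 0.34 front n,l,z -109.2 -139.0 10.7 backz 6.5 F(n,l,z) [-0.1, 0.2, -0.3] w 75.6
[-0.347  0.287  2.114  0.215  0.51  -2.189]
```

View pics/a7s.png

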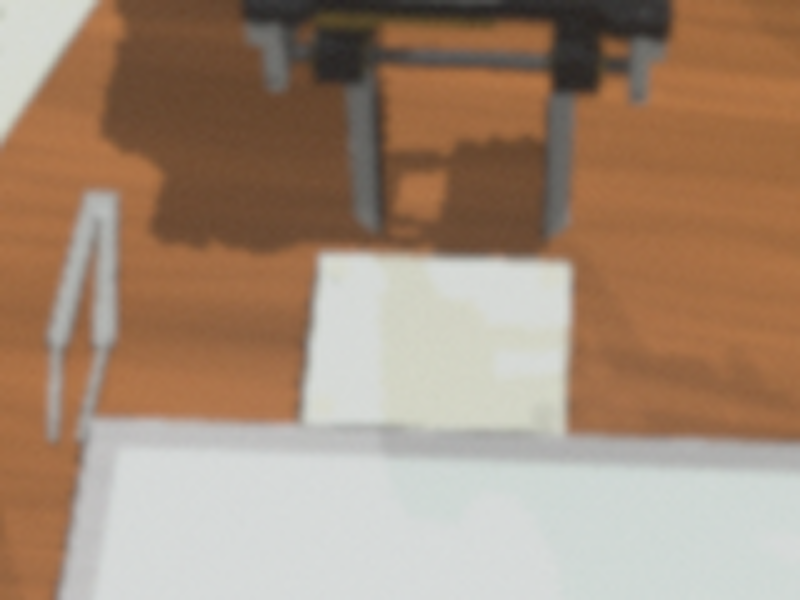

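The tile is lying flat and flush again, undisturbed. Now raising and turning half a turn about the tool axis.

>>> arm_command(rows="0 0 35 0 0 0 0.2;0 0 35 0 0 0 0.2;0 0 0 2.1 0.14 -7.89 0.2;0 0 0 2.1 0.14 -7.89 0.2;0 0 0 2.1 0.14 -7.89 0.2;0 0 0 2.1 0.14 -7.89 0.2;0 0 0 2.1 0.14 -7.89 0.2;0 0 0 2.1 0.14 -7.89 0.2;0 0 0 2.1 0.14 -7.89 0.2;0 0 0 2.1 0.14 -7.89 0.2")

```text
time_s: 12.1
eef_pos: [425.7, -95.9, 172.4]
orientation: [[0.837, 0.483, 0.258], [0.495, -0.869, 0.018], [0.233, 0.113, -0.966]]
ft_force: [0.1, 0.2, 0.1]
gripper_width: 74.8
```

>>> arm_command(rows="0 0 0 2.1 0.14 -7.89 0.2;0 0 0 2.1 0.14 -7.89 0.2;0 0 0 2.1 0.14 -7.89 0.2;0 0 0 2.1 0.14 -7.89 0.2;0 0 0 2.1 0.14 -7.89 0.2;0 0 0 2.1 0.14 -7.89 0.2;0 0 0 2.1 0.14 -7.89 0.2;0 0 0 2.1 0.14 -7.89 0.2;0 0 0 2.1 0.14 -7.89 0.2;0 0 0 2.1 0.14 -7.89 0.2")

```text
time_s: 13.1
eef_pos: [425.7, -95.9, 172.4]
orientation: [[0.599, -0.758, 0.259], [-0.788, -0.616, 0.017], [0.146, -0.214, -0.966]]
ft_force: [-0.1, 0.1, -0.4]
gripper_width: 75.2
```

>>> arm_command(rows="0 0 0 2.1 0.14 -7.89 0.2;0 0 0 2.1 0.14 -7.89 0.2;0 0 0 2.1 0.14 -7.89 0.2;0 0 0 2.1 0.14 -7.89 0.2;0 0 -15 0 0 0 0.2;0 0 -15 0 0 0 0.2;0 0 -15 0 0 0 0.2;0 0 -15 0 0 0 0.2;0 0 -8 0 0 0 0.2;0 0 0 0 0 0 0.2")

```text
time_s: 14.1
eef_pos: [425.5, -95.8, 103.6]
orientation: [[0.1, -0.961, 0.257], [-0.995, -0.099, 0.017], [0.009, -0.257, -0.966]]
ft_force: [1.1, -0.2, 0.6]
gripper_width: 75.1
```

```bash
sed -i 's/np.arcsin(R\[:,0\]@nn)/np.arcsin(R[:,0]@nn*np.sign(R[:,0]@ll))/' h.py; python3 -c "
from h import *
from workcell import *
st()
s=sense();print(s['joint_pos'].round(3),s['orientation'].round(3))"
```

```text
t 14.1 TCP [425.5 -95.8 103.6] alpha 14.89 yawerr 0.01 front n,l,z -109.1 -138.9 11.9 backz 7.8 F(n,l,z) [1.1, -0.3, 0.6] w 75.1
[-0.347  0.285  2.114  0.212  0.514  0.949] [[ 0.1   -0.961  0.257]
 [-0.995 -0.099  0.017]
 [ 0.009 -0.257 -0.966]]
```

Joint 6 is now at 0.95. Lowering and pressing forward again.

>>> arm_command(rows="0.2 -2 -3.3 0.25 0.03 0 0.2;0.2 -2 -3.3 0.25 0.03 0 0.2;4 0.4 0 0 0 0 0.2;4 0.4 0 0 0 0 0.2;4 0.4 0 0 0 0 0.2;2.5 0.25 0 0 0 0 0.2;2 0.2 0 0 0 0 0.2;2 0.2 0 0 0 0 0.2;1 0.1 0 0 0 0 0.2;0 0 0 0 0 0 0.2")

```text
time_s: 15.1
eef_pos: [444.2, -97.6, 96.7]
orientation: [[0.101, -0.962, 0.252], [-0.995, -0.097, 0.027], [-0.001, -0.253, -0.967]]
ft_force: [-15.6, -3.3, 5.8]
gripper_width: 75.2
```

```bash
python3 -c "
from h import *
from workcell import *
st()
s=sense();print(s['joint_pos'].round(3),s['orientation'].round(3))"
```

```text
t 15.1 TCP [444.2 -97.6  96.7] alpha 14.68 yawerr -0.02 front n,l,z -91.1 -141.7 4.9 backz 0.9 F(n,l,z) [-15.8, -1.7, 5.8] w 75.2
[-0.339  0.335  2.065  0.221  0.521  0.952] [[ 0.101 -0.962  0.252]
 [-0.995 -0.097  0.027]
 [-0.001 -0.253 -0.967]]
```

>>> arm_command(rows="0 0 1.5 0 0 0 0.2;0 0 1.5 0 0 0 0.2;0 0 1.5 0 0 0 0.2;0 0 1.5 0 0 0 0.2;0.2 0 1.5 0 0 0 0.2;0.2 0 1.5 0 0 0 0.2;0.2 0 1.5 0 0 0 0.2;0 0 1.5 0 0 0 0.2;0 0 0 0 0 0 0.2;0 0 0 0 0 0 0.2")

```text
time_s: 16.1
eef_pos: [444.5, -97.6, 108.4]
orientation: [[0.101, -0.963, 0.251], [-0.995, -0.097, 0.027], [-0.001, -0.253, -0.968]]
ft_force: [-14.1, -3.1, 0.6]
gripper_width: 75.1
```

>>> arm_command(rows="-0.7 -0.07 1.3 0.06 -0.6 0 0.2;-0.7 -0.07 1.3 0.06 -0.6 0 0.2;-0.7 -0.07 1.3 0.06 -0.6 0 0.2;-0.7 -0.07 1.3 0.06 -0.6 0 0.2;-0.7 -0.07 1.25 0.06 -0.6 0 0.2;-0.75 -0.08 1.05 0.08 -0.8 0 0.2;-0.75 -0.08 1.05 0.08 -0.8 0 0.2;-0.75 -0.08 1 0.08 -0.8 0 0.2;-0.75 -0.08 1 0.08 -0.8 0 0.2;-0.75 -0.08 1 0.08 -0.8 0 0.2")

```text
time_s: 17.1
eef_pos: [437.3, -98.3, 120.0]
orientation: [[0.101, -0.924, 0.368], [-0.995, -0.093, 0.039], [-0.002, -0.37, -0.929]]
ft_force: [-17.6, -3.4, 5.0]
gripper_width: 75.2
```

```bash
python3 -c "
from h import *
from workcell import *
st()
s=sense();print(s['joint_pos'].round(3))
q=get_image('top');p=get_image('scene')
a=p['frame'][140:260,170:330];b=q['frame'][160:280,240:400]
cv2.imwrite('pics/b1.png',cv2.resize(np.hstack([a,b]),None,fx=2.5,fy=2.5,interpolation=cv2.INTER_CUBIC))"
```

```text
t 17.1 TCP [437.3 -98.3 120. ] alpha 21.73 yawerr -0.03 front n,l,z -87.0 -141.6 32.8 backz 26.9 F(n,l,z) [-17.8, -1.6, 5.0] w 75.2
[-0.369  0.251  2.125  0.394  0.455  0.773]
```

View pics/b1.png

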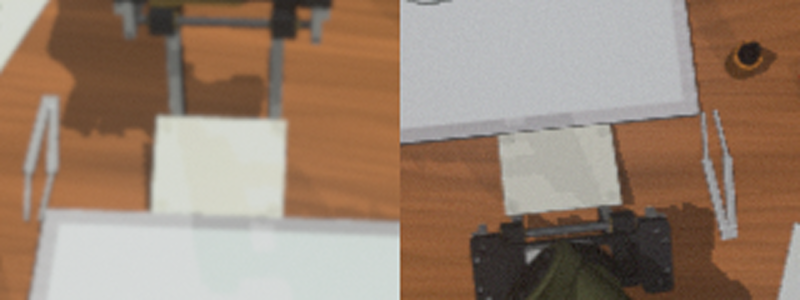

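At about 20°, same as before but with joint range to spare. Continuing.

```bash
python3 -c "
from h import *
c=(-87,32.8,22)
o=np.array(c[:2])-N(20)
w=[tuple(N(t)+o+[x,0])+(a,) for t,a,x in((28,24,-.6),(36,25,-.8),(44,26,-.8),(52,26,-.8))]
plan(c,w,(5,5,5,5))"
```

```text
0.17 0.02 1.68 0.04 -0.40 0; 0.17 0.02 1.68 0.04 -0.40 0; 0.17 0.02 1.67 0.04 -0.40 0; 0.17 0.02 1.67 0.04 -0.40 0; 0.18 0.02 1.66 0.04 -0.40 0; 0.87 0.09 1.64 0.02 -0.20 0; 0.87 0.09 1.64 0.02 -0.20 0; 0.87 0.09 1.64 0.02 -0.20 0; 0.87 0.09 1.64 0.02 -0.20 0; 0.87 0.09 1.64 0.02 -0.20 0; 1.21 0.12 1.42 0.02 -0.20 0; 1.21 0.12 1.42 0.02 -0.20 0; 1.21 0.12 1.42 0.02 -0.20 0; 1.21 0.12 1.42 0.02 -0.20 0; 1.21 0.12 1.42 0.02 -0.20 0; 1.76 0.18 1.50 0.00 -0.00 0; 1.76 0.18 1.50 0.00 -0.00 0; 1.76 0.18 1.50 0.00 -0.00 0; 1.76 0.18 1.50 0.00 -0.00 0; 1.76 0.18 1.50 0.00 -0.00 0
```

>>> arm_command(rows="0.17 0.02 1.7 0.04 -0.4 0 0.2;0.17 0.02 1.7 0.04 -0.4 0 0.2;0.17 0.02 1.7 0.04 -0.4 0 0.2;0.17 0.02 1.7 0.04 -0.4 0 0.2;0.17 0.02 1.7 0.04 -0.4 0 0.2;0.85 0.09 1.65 0.02 -0.2 0 0.2;0.85 0.09 1.65 0.02 -0.2 0 0.2;0.85 0.09 1.65 0.02 -0.2 0 0.2;0.85 0.09 1.65 0.02 -0.2 0 0.2;0.85 0.09 1.65 0.02 -0.2 0 0.2")

```text
time_s: 18.2
eef_pos: [444.4, -98.1, 138.1]
orientation: [[0.1, -0.902, 0.421], [-0.995, -0.091, 0.042], [0.001, -0.423, -0.906]]
ft_force: [-0.0, 0.1, -0.2]
gripper_width: 75.4
```

```bash
python3 -c "
from h import *
from workcell import *
st()
s=sense();print(s['joint_pos'].round(3))
q=get_image('top');p=get_image('scene')
a=p['frame'][140:260,170:330];b=q['frame'][160:280,240:400]
cv2.imwrite('pics/b2.png',cv2.resize(np.hstack([a,b]),None,fx=2.5,fy=2.5,interpolation=cv2.INTER_CUBIC))"
```

```text
t 18.2 TCP [444.4 -98.1 138.1] alpha 25.02 yawerr 0.01 front n,l,z -75.0 -142.3 53.6 backz 46.8 F(n,l,z) [0.0, 0.1, -0.2] w 75.4
[-0.371  0.216  2.123  0.457  0.449  0.721]
```

View pics/b2.png

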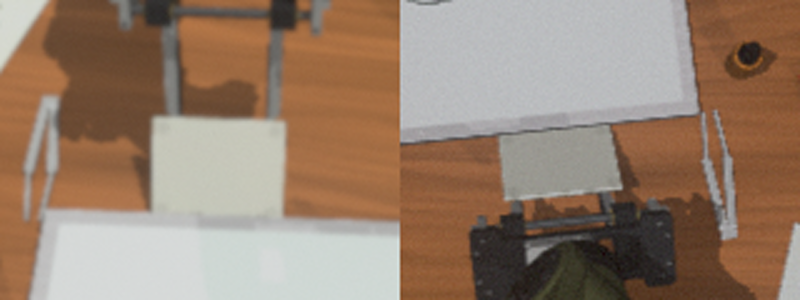

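The tips have settled under the near rim at about 35°, with almost no force. Carrying the arc on to about 60°.

```bash
cat >> h.py <<'E'
def S(th,u):
    t=np.radians(th);return N(th)+u*np.array([np.cos(t),-np.sin(t)])
E
python3 -c "
from h import *
c=(-75,53.6,25)
w=[tuple(S(t,3))+(a,) for t,a in((39,26),(45,26),(51,26),(57,26))]
print(w);plan(c,w,(2,3,2,3))"
```

```text
[(np.float64(-70.75830060200566), np.float64(56.71062454604989), 26), (np.float64(-65.05382386916237), np.float64(62.22539674441617), 26), (np.float64(-58.636603828620714), np.float64(67.61169864675647), 26), (np.float64(-51.57694888603448), np.float64(72.9643394112519), 26)]
1.38 0.14 1.13 0.05 -0.50 0; 1.38 0.14 1.12 0.05 -0.50 0; 1.89 0.19 1.84 0.00 -0.00 0; 1.89 0.19 1.84 0.00 -0.00 0; 1.89 0.19 1.84 0.00 -0.00 0; 3.19 0.32 2.69 0.00 -0.00 0; 3.19 0.32 2.69 0.00 -0.00 0; 2.34 0.24 1.78 0.00 -0.00 0; 2.34 0.24 1.78 0.00 -0.00 0; 2.34 0.24 1.78 0.00 -0.00 0
```

>>> arm_command(rows="1.4 0.14 1.1 0.05 -0.5 0 0.2;1.4 0.14 1.1 0.05 -0.5 0 0.2;1.9 0.2 1.8 0 0 0 0.2;1.9 0.2 1.8 0 0 0 0.2;1.9 0.2 1.8 0 0 0 0.2;3 0.3 2.6 0 0 0 0.2;3 0.3 2.6 0 0 0 0.2;2.4 0.24 1.8 0 0 0 0.2;2.4 0.24 1.8 0 0 0 0.2;2.4 0.24 1.8 0 0 0 0.2")

```text
time_s: 19.3
eef_pos: [466.1, -95.9, 156.2]
orientation: [[0.1, -0.894, 0.436], [-0.995, -0.091, 0.043], [0.001, -0.438, -0.899]]
ft_force: [-0.2, -0.0, 0.1]
gripper_width: 75.3
```

```bash
python3 -c "
from h import *
from workcell import *
st()
s=sense();print(s['joint_pos'].round(3))
q=get_image('top');p=get_image('scene')
for th in (40,50,60,70):
    t=np.radians(th);n,z=N(th);n+=5*np.sin(t);z+=5*np.cos(t)
    X=[(555.5+n)*nn+l*ll+z*kk for l in(-200,-84)]
    print(th,((proj(p,X)-[170,140]+.5)*2.5).round(0).tolist(),((proj(q,X)-[80,160]+.5)*2.5).round(0).tolist())
a=p['frame'][140:260,170:330];b=q['frame'][160:280,240:400]
cv2.imwrite('pics/b3.png',cv2.resize(np.hstack([a,b]),None,fx=2.5,fy=2.5,interpolation=cv2.INTER_CUBIC))"
```

```text
t 19.3 TCP [466.1 -95.9 156.2] alpha 26.0 yawerr 0.01 front n,l,z -51.6 -142.3 72.5 backz 65.5 F(n,l,z) [-0.2, -0.0, 0.1] w 75.3
[-0.35   0.215  2.069  0.423  0.481  0.781]
40 [[155.0, 117.0], [289.0, 122.0]] [[619.0, 183.0], [501.0, 196.0]]
50 [[153.0, 122.0], [289.0, 127.0]] [[619.0, 171.0], [500.0, 183.0]]
60 [[151.0, 129.0], [289.0, 134.0]] [[618.0, 157.0], [498.0, 169.0]]
70 [[148.0, 140.0], [289.0, 144.0]] [[617.0, 142.0], [497.0, 154.0]]
```

View pics/b3.png

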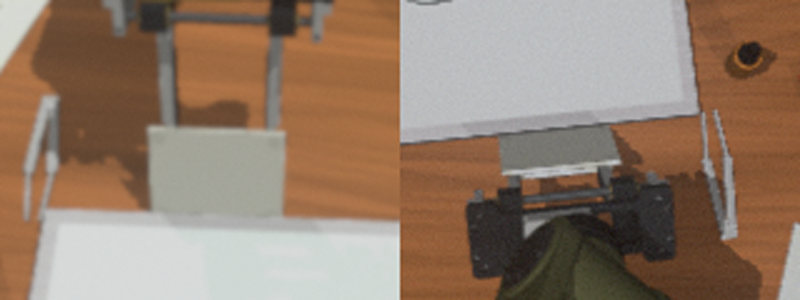

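Tilt is about 57°. Continuing towards vertical.

```bash
python3 -c "
from h import *
c=(-51.6,72.7,26)
w=[tuple(S(t,3.3))+(26,) for t in(61,66,71,76,81,86)]
plan(c,w,(2,2,2,2,2,2))"
```

```text
2.58 0.26 1.56 0.00 -0.00 0; 2.58 0.26 1.56 0.00 -0.00 0; 3.27 0.33 1.69 0.00 -0.00 0; 3.27 0.33 1.69 0.00 -0.00 0; 3.42 0.35 1.39 0.00 -0.00 0; 3.42 0.35 1.39 0.00 -0.00 0; 3.55 0.36 1.07 0.00 -0.00 0; 3.55 0.36 1.07 0.00 -0.00 0; 3.64 0.37 0.75 0.00 -0.00 0; 3.64 0.37 0.75 0.00 -0.00 0; 3.71 0.38 0.43 0.00 -0.00 0; 3.71 0.38 0.43 0.00 -0.00 0
```

>>> arm_command(rows="2.6 0.26 1.5 0 0 0 0.2;2.6 0.26 1.5 0 0 0 0.2;3.3 0.33 1.7 0 0 0 0.2;3.3 0.33 1.7 0 0 0 0.2;3.4 0.34 1.4 0 0 0 0.2;3.4 0.34 1.4 0 0 0 0.2;3.6 0.36 1 0 0 0 0.2;3.6 0.36 1 0 0 0 0.2;1.8 0.18 0.4 0 0 0 0.2;0 0 0 0 0 0 0.2")

```text
time_s: 20.4
eef_pos: [493.7, -93.1, 167.7]
orientation: [[0.1, -0.894, 0.436], [-0.995, -0.091, 0.043], [0.001, -0.439, -0.899]]
ft_force: [-0.2, -0.0, -0.5]
gripper_width: 75.5
```

```bash
cat > look.py <<'E'
import sys
from h import *
from workcell import *
st()
s=sense();print(s['joint_pos'].round(3))
q=get_image('top');p=get_image('scene')
for th in (70,75,80,85,90):
    t=np.radians(th);n,z=N(th);n+=5*np.sin(t);z+=5*np.cos(t)
    X=[(555.5+n)*nn+l*ll+z*kk for l in(-200,-84)]
    print(th,((proj(p,X)-[170,140]+.5)*2.5).round(0).tolist(),((proj(q,X)-[80,160]+.5)*2.5).round(0).tolist())
a=p['frame'][140:260,170:330];b=q['frame'][160:280,240:400]
cv2.imwrite('pics/'+sys.argv[1],cv2.resize(np.hstack([a,b]),None,fx=2.5,fy=2.5,interpolation=cv2.INTER_CUBIC))
E
python3 look.py b4.png
```

```text
t 20.4 TCP [493.7 -93.1 167.7] alpha 26.01 yawerr 0.0 front n,l,z -23.9 -142.3 84.1 backz 77.0 F(n,l,z) [-0.2, 0.0, -0.5] w 75.5
[-0.321  0.244  1.995  0.373  0.514  0.859]
70 [[148.0, 140.0], [289.0, 144.0]] [[617.0, 142.0], [497.0, 154.0]]
75 [[147.0, 146.0], [288.0, 151.0]] [[616.0, 134.0], [496.0, 146.0]]
80 [[146.0, 153.0], [288.0, 158.0]] [[615.0, 126.0], [495.0, 138.0]]
85 [[145.0, 161.0], [288.0, 166.0]] [[614.0, 118.0], [494.0, 130.0]]
90 [[144.0, 169.0], [288.0, 174.0]] [[613.0, 110.0], [494.0, 122.0]]
```

View pics/b4.png

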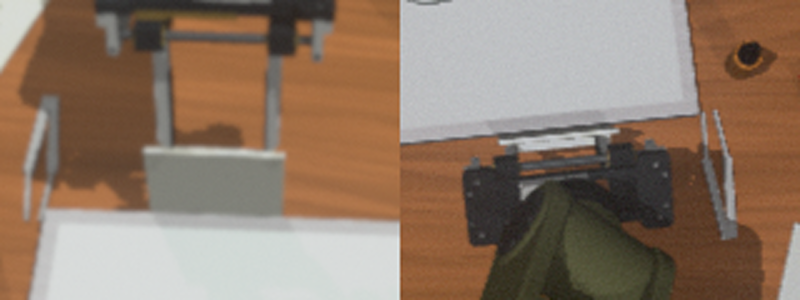

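Tilt is about 77°; step 1 is met. Pushing over the top.

>>> arm_command(rows="3.8 0.38 0.8 0 0 0 0.2;3.8 0.38 0.8 0 0 0 0.2;3.8 0.38 0.5 0 0 0 0.2;3.8 0.38 0.3 0 0 0 0.2;3.8 0.38 0 0 0 0 0.2;3 0.3 0 0 0 0 0.2;3 0.3 0 0 0 0 0.2;3 0.3 0 0 0 0 0.2;3 0.3 0 0 0 0 0.2;3 0.3 0 0 0 0 0.2")

```text
time_s: 21.5
eef_pos: [527.8, -89.8, 170.1]
orientation: [[0.1, -0.894, 0.436], [-0.995, -0.09, 0.043], [0.001, -0.439, -0.899]]
ft_force: [-0.9, 0.1, 1.5]
gripper_width: 75.2
```

```bash
python3 look.py b5.png|head -2
```

```text
t 21.5 TCP [527.8 -89.8 170.1] alpha 26.01 yawerr 0.02 front n,l,z 10.4 -142.5 86.5 backz 79.5 F(n,l,z) [-0.9, 0.2, 1.5] w 75.2
[-0.291  0.303  1.908  0.335  0.531  0.924]
```

View pics/b5.png

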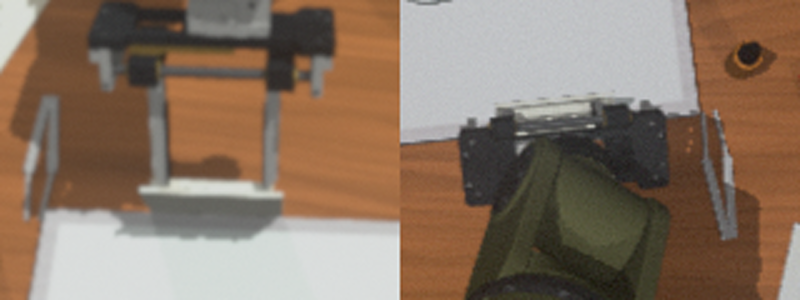

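The tile is past vertical (about 105°), leaning over the panel with the tips still behind it. Continuing the push.

>>> arm_command(rows="3 0.3 0.3 0 0 0 0.2;3 0.3 0.3 0 0 0 0.2;3 0.3 0.3 0 0 0 0.2;3 0.3 0.2 0 0 0 0.2;3 0.3 0 0 0 0 0.2;3 0.3 -0.5 0 0 0 0.2;3 0.3 -0.5 0 0 0 0.2;3 0.3 -1 0 0 0 0.2;3 0.3 -1 0 0 0 0.2;3 0.3 -1 0 0 0 0.2")

```text
time_s: 22.6
eef_pos: [557.8, -86.7, 167.1]
orientation: [[0.1, -0.894, 0.436], [-0.995, -0.09, 0.043], [0.001, -0.438, -0.899]]
ft_force: [0.4, -0.5, 0.1]
gripper_width: 75.1
```

```bash
python3 look.py b6.png|head -2
```

```text
t 22.6 TCP [557.8 -86.7 167.1] alpha 26.0 yawerr 0.01 front n,l,z 40.4 -142.4 83.4 backz 76.4 F(n,l,z) [0.3, -0.5, 0.1] w 75.1
[-0.268  0.363  1.832  0.31   0.54   0.969]
```

View pics/b6.png

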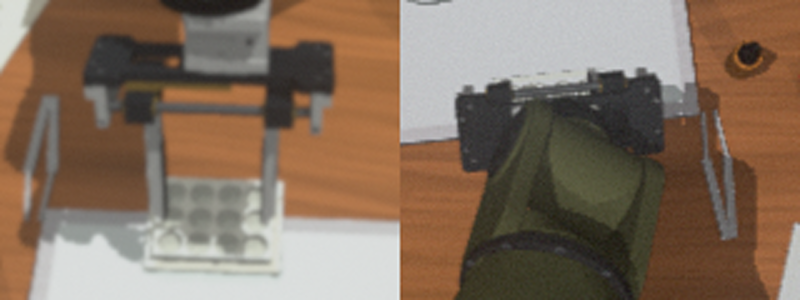

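The tile has turned over: wells up, lying on the panel's front strip. Retreating the fingers upright behind it.

>>> arm_command(rows="-3.3 -0.33 0 -0.26 2.59 0 0.2;-3.3 -0.33 0 -0.26 2.59 0 0.2;-3.3 -0.33 0 -0.26 2.59 0 0.2;-3.3 -0.33 0 -0.26 2.59 0 0.2;-3.3 -0.33 -2 -0.26 2.59 0 0.2;-3.3 -0.33 -2 -0.26 2.59 0 0.2;-3.3 -0.33 -2 -0.26 2.59 0 0.2;-3.3 -0.33 -2 -0.26 2.59 0 0.2;-3.3 -0.33 -2 -0.26 2.59 0 0.2;-4.5 -0.45 0 -0.26 2.59 0 0.2")

```text
time_s: 23.7
eef_pos: [523.1, -90.2, 157.0]
orientation: [[0.101, -0.995, -0.003], [-0.995, -0.101, -0.001], [0.001, 0.003, -1.0]]
ft_force: [0.3, -0.3, -0.1]
gripper_width: 74.9
```

```bash
python3 - <<'E'
from h import *
from workcell import *
st()
q=get_image('top');p=get_image('scene')
crop(p,190,190,310,280,6,'b7s.png');crop(q,260,170,340,240,8,'b7t.png')
for c in ('scene','top'):
    P=p if c=='scene' else q
    print(c,[[round(float(v)) for v in r['extent']] for r in look_for(P,'tile')[:5]])
E
```

```text
t 23.7 TCP [523.1 -90.2 157. ] alpha -0.15 yawerr -0.0 front n,l,z -36.3 -142.4 60.0 backz 60.0 F(n,l,z) [0.3, -0.3, -0.1] w 74.9
scene [[92, 191, 140, 242], [426, 272, 484, 342], [226, 214, 285, 252], [332, 129, 371, 174]]
top [[206, 281, 241, 334], [118, 145, 165, 191], [401, 179, 450, 231]]
```

View pics/b7s.png

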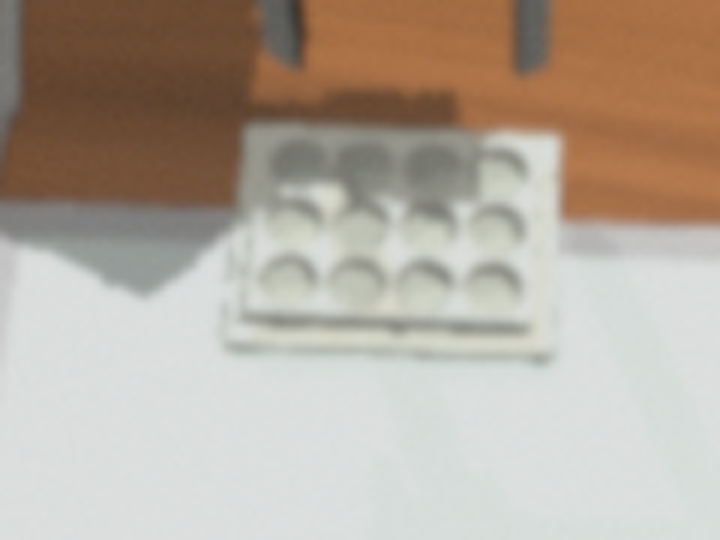

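View pics/b7t.png

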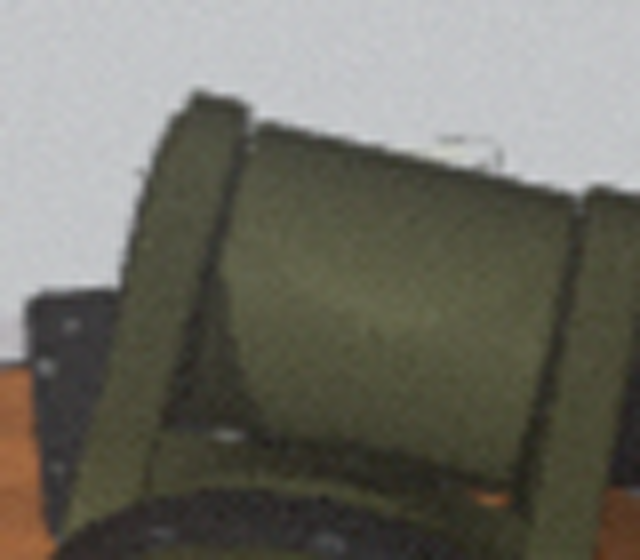

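```bash
python3 - <<'E'
from h import *;import pickle
p=pickle.load(open("d0.pkl","rb"))["scene"]
for c in((223,350),(550,360),(562,135),(247,122)):
    X=ray(p,(c[0]/6+190-.5,c[1]/6+190-.5),23); print(X.round(1),"n",(X@nn-555.5).round(1),"l",(X@ll).round(1))
E
```

```text
[ 631.5 -139.3   23. ] n 58.8 l -202.1
[619.5 -26.   23. ] n 58.2 l -88.1
[528.8 -33.6  23. ] n -32.8 l -86.6
[ 539.4 -149.2   23. ] n -33.8 l -202.7
```

The tile lies flat with its near edge overhanging 33 mm (91 × 115 mm measured, matching the tile). Lowering so the tips clear the rim, then pushing on the well block's near side.

>>> arm_command(rows="-4 -0.4 -5 0 0 0 0.2;0 0 -10 0 0 0 0.2;0 0 -10 0 0 0 0.2;0 0 -6 0 0 0 0.2;0 0 -3.5 0 0 0 0.2;4 0.4 0 0 0 0 0.2;4 0.4 0 0 0 0 0.2;3 0.3 0 0 0 0 0.2;3 0.3 0 0 0 0 0.2;3 0.3 0 0 0 0 0.2")

```text
time_s: 24.9
eef_pos: [536.6, -88.8, 122.9]
orientation: [[0.101, -0.995, -0.0], [-0.995, -0.101, -0.001], [0.001, 0.0, -1.0]]
ft_force: [-1.9, -0.9, 1.0]
gripper_width: 75.0
```

```bash
python3 - <<'E'
from h import *
from workcell import *
st()
p=get_image('scene')
crop(p,190,190,310,280,6,'b8s.png')
E
```

```text
t 24.9 TCP [536.6 -88.8 122.9] alpha -0.02 yawerr -0.01 front n,l,z -22.5 -142.4 25.9 backz 25.9 F(n,l,z) [-2.0, -0.7, 1.0] w 75.0
```

View pics/b8s.png

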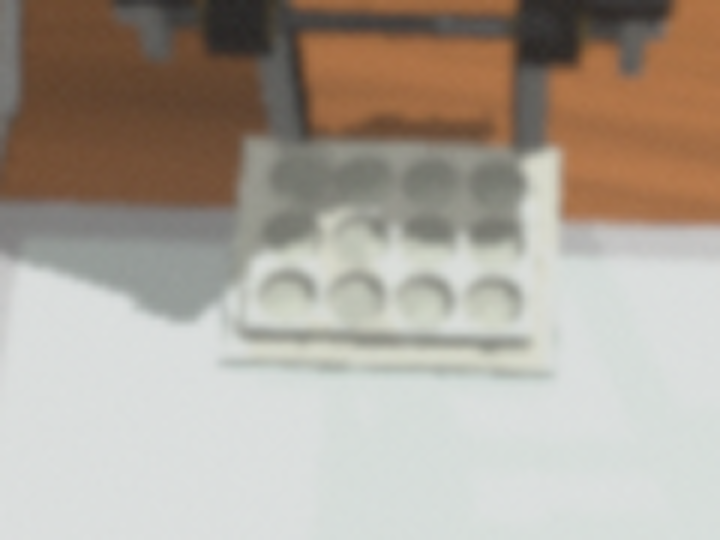

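The tile slides along with the push. Another 40 mm.

>>> arm_command(rows="4 0.4 0 0 0 0 0.2;4 0.4 0 0 0 0 0.2;4 0.4 0 0 0 0 0.2;4 0.4 0 0 0 0 0.2;4 0.4 0 0 0 0 0.2;4 0.4 0 0 0 0 0.2;4 0.4 0 0 0 0 0.2;4 0.4 0 0 0 0 0.2;4 0.4 0 0 0 0 0.2;4 0.4 0 0 0 0 0.2")

```text
time_s: 25.95
eef_pos: [576.7, -84.8, 122.7]
orientation: [[0.101, -0.995, -0.0], [-0.995, -0.101, -0.001], [0.001, 0.0, -1.0]]
ft_force: [-1.3, -0.6, 0.2]
gripper_width: 75.3
```

>>> arm_command(rows="2 0.2 0 0 0 0 0.2;0 0 0 0 0 0 0.2;-3 -0.3 0 0 0 0 0.2;-5 -0.5 0 0 0 0 0.2;-10 -1 10 0 0 0 0.2;-20 -2 20 0 0 0 0.2;-30 -3 20 0 0 0 0.2;-40 -4 20 0 0 0 0.2;-40 -4 20 0 0 0 0.2;-20 -2 0 0 0 0 0.2")

```text
time_s: 26.95
eef_pos: [408.3, -101.6, 214.6]
orientation: [[0.1, -0.995, 0.003], [-0.995, -0.1, -0.002], [0.002, -0.002, -1.0]]
ft_force: [0.7, 0.2, 0.2]
gripper_width: 75.2
```

```bash
python3 - <<'E'
from h import *
from workcell import *
st()
p=get_image('scene');q=get_image('top')
crop(p,190,190,310,280,6,'b9s.png');crop(q,200,95,400,275,4,'b9t.png');cv2.imwrite('pics/b9full.png',p['frame'])
E
```

```text
t 26.95 TCP [ 408.3 -101.6  214.6] alpha 0.14 yawerr 0.02 front n,l,z -151.3 -142.3 117.6 backz 117.6 F(n,l,z) [0.7, 0.1, 0.2] w 75.2
```

View pics/b9s.png

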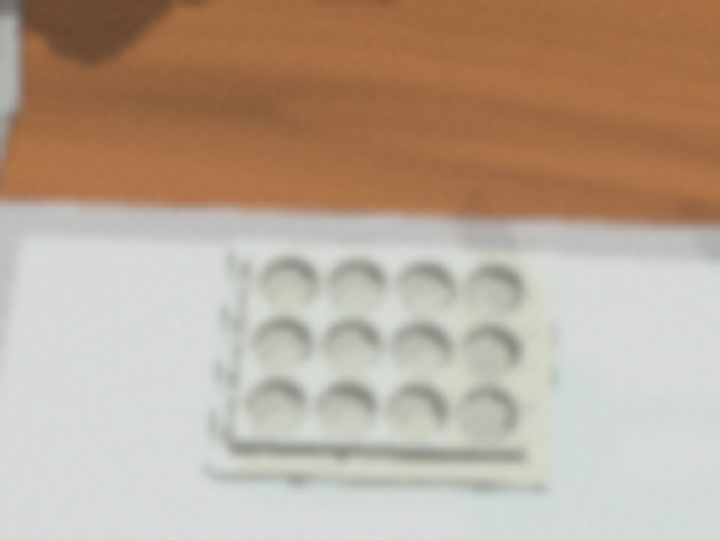

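View pics/b9t.png

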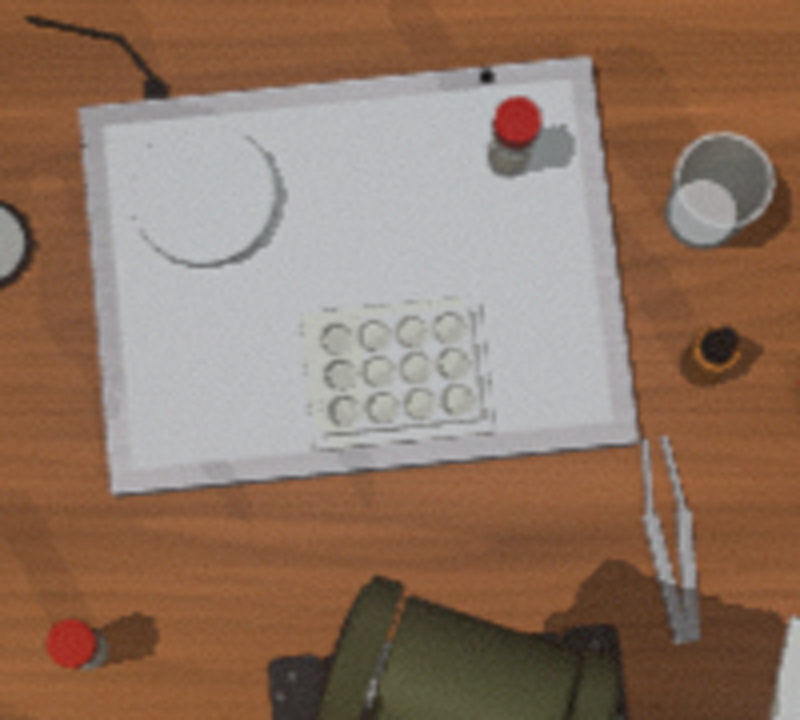

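The tile lies wells up on the panel. Its near corners are about 25 crop pixels (about 13 mm) inside the front edge, the bystanders are where they were, and the arm is clear. Handing in.

```bash
python3 - <<'E'
from h import *
from workcell import *
q=get_image('top')
o=lambda u,v:(u/4+200-.5,v/4+95-.5)
for c in((318,450),(494,430),(482,302),(304,314)):
    X=ray(q,o(*c),20);print((X@nn-555.5).round(1),(X@ll+124.4).round(1))
print(close_job())
E
```

```text
14.0 35.1
15.1 -78.3
99.4 -80.3
103.7 35.1
the job is handed in; nothing more can be done
None
```

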